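Pull a suspension link into line with a drift and clamp it

TASK

The suspension link's free eye has sprung out of line with the hole in the stand under it. Take the tapered drift from the rack and drive it point down through both holes until its collar sits on the link, so that they are pulled into line, and leave it standing there. Then press the sprung clamp lever down over the link until its catch holds it; don't disturb the bolt, spring, jar or spanner.

Things in the scene. Friction and masses are not known exactly. Their poses are not given: they have to be found in the camera images.
- drift: the tapered drift: a loose round steel pin, 0.35 kg, standing point down in one of the two rack holes. Origin: centre of its collar's underside; z runs up along the pin. Collar 38 mm diameter, 8 mm thick (z 0 to 8); above it a plain round dark grip, 26 mm diameter, z 8 to 68 mm. Below the collar a 22.4 mm diameter shank, 30 mm long, then a taper 48 mm long down to a blunt 6 mm point at z = -78 mm.
- drift_point (a point): the drift's point, 78 mm below its collar's underside
- bolt: bystander: a loose hex-headed bolt hanging in the other rack hole, not tapered; shank 22 mm diameter, 70 mm long; head 36 mm across corners, top 17 mm above the rack. Origin: centre of the underside of its washer, on the rack's top; z up
- rack: fixed plywood rack, 190 mm (its x) by 70 mm (its y) by 105 mm high, open at the sides. Two through holes of 28 mm diameter at x = -50 and +50 mm on its centre line hold the drift and the bolt (either way round), collars resting on its top. Origin: centre of the underside
- stand: fixed grey steel assembly stand, open underneath. Its top plate, 160 by 300 by 14 mm, has its top face at z = 80 mm and spans x -45 to 115, y -150 to 150 mm. Origin: on the bench below the link's line. The link lies along y, its bolted end at y = -100 mm. The clamp lever lies along x at y = 0, hinged 120 mm above the bench at x = 85 mm and pointing to -x; its yoke and catch post (at x 28 to 106 mm, y within 42 mm) rise to z = 142 mm
- stand_hole (a point): centre of the 24 mm through hole in the stand's top plate, at the top face (80 mm above the bench; at x = 0, y = 100 mm of the stand). The bench lies 80 mm below it
- link (a joint): turn of the steel link about its bolted end, rad; 0 = eye exactly over the stand's hole, positive moves the eye towards the stand's -x. It starts at 0.028 to 0.038 (eye 5.5 to 7.6 mm out of line). A twisted rubber bush springs it back out of line unless the drift holds it; bringing the eye into line takes about 4 N sideways at the eye, and driving the drift home takes roughly 5 to 9 N downwards
- link_eye (a point): centre of the 24 mm through hole in the link's free eye, at its top face (95 mm above the bench). The link is 14 mm thick and lies 1 mm above the stand's top plate; the eye is a 56 mm square end, 200 mm from the bolted end (whose bolt head rises to 109 mm above the bench). Axes as the link's: y from bolted end to eye, z up
- clamp (a joint): angle of the clamp lever, rad; 0 = raised (start), grows as it is pressed down, 0.55 = fully down on its stop. Let go before about 0.46 it springs back up; beyond that the ball catch snaps over and holds it at 0.55. Pressing takes 1 to 2 N at the pad at first and about 9 N from the middle of the travel on, where the catch has to be overcome
- clamp_pad (a point): centre of the top face of the black press pad (46 by 40 by 12 mm) at the free end of the clamp lever, 160 mm from its hinge line and 7 mm above the bar's centre line. About 203 mm above the bench when raised and 127 mm when fully down. Axes as the lever's when raised
- coil: bystander: a loose black coil spring standing upright, 96 mm diameter, 130 mm high; origin at the centre of its foot
- jar: bystander: a loose glass jar with a steel lid, 72 mm diameter, 100 mm high; origin at the centre of its foot
- spanner: bystander: a loose open-ended steel spanner, 190 mm long, lying flat along its x; origin at its middle, underside
Mind the look-alikes: they are no part of the job. What is shaped like the drift but green or orange is not meant.

How it is judged:
By the outcome, as a careful person would: the job done as asked, in the order asked, and still so for the second after the job is handed in, with the robot touching nothing.
It also fails if it takes over 53 s, if anything falls off the work surface, if the arm or the gripper's body presses on something with over 40 N, if the wrist force passes 120 N, or if a joint passes its speed limit or range.

ROBOT

A 6-joint arm with a two-finger parallel gripper is mounted at the origin on the work surface. World frame = base frame: x ahead of the robot, y to its left, z up, the work surface at z = 0. Lengths are in mm, angles in rad, forces in N, time in s.
With the tool pointing down it reaches from about 300 to 775 mm from the base axis. Payload 14.6 kg.
Tool frame: the origin (TCP) lies midway between the tips of the shut fingers; the grasp point (between the pads) lies 19 mm behind it; x points along the fingers, z is the direction in which the jaws open and shut, and the axes are right-handed (so a half turn about x gives the same grasp; the last joint's range is limited). The gripper opens to 94 mm and grips with 3 to 60 N. Pads are 16 mm wide; open, the fingers measure 119 mm over their backs; the gripper's body (75 mm by 177 mm) begins 78 mm behind the grasp point.
Start: joints at [1.048, 0.3, 1.521, -0, 1.321, -0.067], TCP at [242.095, 493.841, 205.446] pointing down, gripper open.
Joint ranges: [-3.03, 3.03], [-0.79, 2.21], [0.23, 2.52], [-1.04, 4.18], [0, 3.07], [-2.55, 2.55]. Speed limits (rad/s): [2.22, 2.22, 2.57, 3.14, 3.14, 3.14].

INTERFACE

Orientations are given as [roll, pitch, yaw] about the fixed x, y, z axes, in that order (R = Rz(yaw) Ry(pitch) Rx(roll)).
In Python, from cell import * gives the robot as it stands.
- The arm moves only by the tool play_rows, never from a script. Its argument "motion" is one flat list of numbers, 7 for each row, row after row: the turn, a rotation vector about the tool's x, y, z in rad, then the shift along the tool's x, y, z in m, then the closure, from -1 (fully open) to 1 (shut), so that 0 is half open. In form: [rx, ry, rz, x, y, z, fingers, rx, ry, rz, x, y, z, fingers, ...]. A call has 1 to 20 rows; each row shifts and turns the pose as measured when the row begins, along the tool's axes as they then stand; what a row does not reach is not made up. A row lasts 1/10 s, in which the tool goes at most 50 mm and 8.59 degrees, less where a joint would pass 70% of its speed; a pose out of reach is approached as far as the arm can. A call with a gripper value outside its range is refused whole. The fingers move at their own pace and stop on an object; "newtons" is the grip in N (left out, the last holds). Time passes only in rows, so rows that do not move let the fingers close. It gives the time, the measured TCP pose, the force and the opening at its end, in the units of the state.
- read_state(): the state, without advancing time (a new reading comes with each control period).
- camera(name): name is "side" or "top"; returns (picture, depth): 400x640x3 uint8, blue, green, red; 400x640 float32, mm along the optical axis (not along the pixel's ray), 0 where there is no reading.
- camera_params(name): a dict with "fx", "fy", "cx", "cy" (pixels), "k1" (the pictures are not rectified: a ray, as slopes to the right and down, at radius r is drawn at 1 + k1 r^2 times it, then the intrinsics apply), "T" (4x4, takes a point from camera to world coordinates). Camera axes: x right, y down, z forward; pixel columns grow to the right and rows downward; lengths in mm; the calibration is good to about 2 mm. A picture is of the moment at which its call begins. camera_params takes no time and is no camera call.
- sign_off(): hands the job in, once; it reports no verdict.
Trained networks look in the newest picture that a camera, given by its name, has taken for a name from the list of things; names that differ only in an ending like _2 or _b are one class to them, and where a whole thing is asked for, a point or a joint stands for the part that bears it (a point fixed in the world has none). Each returns a list of dicts, best first, with "conf" (0 to 1); they miss things now and then, are a little off and sometimes report something else, mostly with a low value. They report only what shows in the picture. A call takes as long as a camera call. They do not tell look-alikes from the thing itself.
- masks_of(camera, name): "region" (400x640 bool, what is visible of it).
- place_of(camera, name): "at" ([x, y, z] in mm, in the coordinates of the camera as it stood for that picture, good to about 4 mm: a listed point, or the origin of a listed thing).
The state is a dict: "clock": time; "joints": joint angles; "qd": joint speeds; "effort": joint torques, N m; "eef_pos": TCP position; "eef_rot": TCP orientation; "wrist_force": force on the tool from outside, world axes, zero at the start; "moment": the same for the moment, N m; "finger_gap": finger opening in mm.
Only numpy, scipy, OpenCV 4.12 (cv2) and the standard library are available. Lean on these libraries where they do the work, as an engineer would, in place of code of your own. Each camera call takes 0.05 s, during which the arm holds its last target.

## Working session

There is one attempt and no reset: what is moved stays moved. The work goes in short steps, Python scripts to look and compute and a tool call to move; the robot and the scene stay as the last step left them, time stands still between calls to the robot, and variables do not carry over. Pictures are saved under pics/ and viewed, and the job is handed in when it is done.

Besides the shell and the picture viewer there is one more tool, called after "Emit:" by a JSON object that holds its "method" and its "body". play_rows: Moves the arm, as the interface text tells. Its arguments: {"type":"object","properties":{"motion":{"type":"array","items":{"type":"number"}},"newtons":{"type":"number"}},"required":["motion"]}

```bash
ls; mkdir -p pics; cat > h.py <<'E'
from cell import *
import numpy as np, cv2
from scipy.spatial.transform import Rotation as R
def und(P,u,v):
    xd=(u-P['cx'])/P['fx']; yd=(v-P['cy'])/P['fy']
    x,y=xd,yd
    for _ in range(10):
        s=1+P['k1']*(x*x+y*y); x,y=xd/s,yd/s
    return x,y
def world(cam,u,v,d):
    P=camera_params(cam); x,y=und(P,u,v)
    p=np.stack([x*d,y*d,d,np.ones_like(d)],-1)
    return (p@np.array(P['T']).T)[...,:3]
def cloud(cam,d):
    v,u=np.mgrid[0:400,0:640].astype(float)
    return world(cam,u,v,d.astype(float))
def pix(cam,p):
    P=camera_params(cam); c=np.linalg.inv(np.array(P['T']))@np.append(p,1)
    x,y=c[0]/c[2],c[1]/c[2]; s=1+P['k1']*(x*x+y*y)
    return x*s*P['fx']+P['cx'],y*s*P['fy']+P['cy']
def wp(cam,at):
    return (np.array(camera_params(cam)['T'])@np.append(at,1))[:3]
E
python3 - <<'E'
from h import *
for c in('top','side'):
    p,d=camera(c); np.savez(f'{c}0.npz',p=p,d=d); cv2.imwrite(f'pics/{c}0.png',p)
    print(c,{k:(np.round(v,3).tolist()) for k,v in camera_params(c).items()})
    for n in ['drift','drift_point','bolt','rack','stand','stand_hole','link','link_eye','clamp','clamp_pad','coil','jar','spanner']:
        try: print(n,[(round(r['conf'],2),np.round(wp(c,r['at'])).tolist()) for r in place_of(c,n)][:4])
        except Exception as e: print(n,e)
s=read_state(); print({k:np.round(v,3).tolist() for k,v in s.items()})
E
```

```text
pics
top {'fx': 362.948, 'fy': 362.948, 'cx': 317.076, 'cy': 198.239, 'k1': -0.064, 'T': [[-0.009, -0.994, 0.106, 483.336], [-1.0, 0.009, -0.0, -33.839], [-0.001, -0.106, -0.994, 1133.509], [0.0, 0.0, 0.0, 1.0]]}
drift [(0.7, [522.0, 384.0, 78.0]), (0.5, [608.0, 177.0, 80.0]), (0.48, [532.0, 278.0, 104.0])]
drift_point [(0.76, [522.0, 385.0, -1.0])]
bolt [(0.73, [428.0, 258.0, 105.0])]
rack [(0.97, [480.0, 271.0, 1.0])]
stand [(0.85, [532.0, -130.0, -3.0])]
stand_hole [(0.63, [533.0, -29.0, 80.0])]
link it knows: bolt, clamp_pad, coil, drift, drift_point, jar, link_eye, rack, spanner, stand, stand_hole
link_eye [(0.66, [525.0, -29.0, 98.0]), (0.37, [609.0, -401.0, 2.0])]
clamp it knows: bolt, clamp_pad, coil, drift, drift_point, jar, link_eye, rack, spanner, stand, stand_hole
clamp_pad [(0.93, [489.0, -128.0, 208.0])]
coil []
jar [(0.79, [608.0, -402.0, -1.0])]
spanner [(0.91, [435.0, -387.0, 1.0])]
side {'fx': 498.366, 'fy': 498.366, 'cx': 314.361, 'cy': 206.024, 'k1': -0.13, 'T': [[-0.963, -0.176, 0.206, 311.928], [-0.271, 0.626, -0.732, 913.27], [-0.0, -0.76, -0.65, 989.489], [0.0
[... 454 characters left out ...]
point, jar, link_eye, rack, spanner, stand, stand_hole
link_eye [(0.85, [526.0, -25.0, 94.0])]
clamp it knows: bolt, clamp_pad, coil, drift, drift_point, jar, link_eye, rack, spanner, stand, stand_hole
clamp_pad []
coil [(0.72, [437.0, -384.0, -2.0]), (0.63, [743.0, 208.0, 0.0])]
jar [(0.71, [610.0, -406.0, -4.0])]
spanner [(0.7, [441.0, -381.0, -3.0])]
{'clock': 1.2, 'joints': [1.048, 0.3, 1.521, -0.0, 1.321, -0.067], 'qd': [-0.002, -0.0, 0.001, 0.001, 0.001, -0.001], 'effort': [0.001, -53.165, -35.293, 0.071, 0.021, 0.0], 'eef_pos': [242.091, 493.83, 205.442], 'eef_rot': [-2.797, 1.571, -1.682], 'wrist_force': [-0.588, 0.23, -0.886], 'moment': [-0.062, -0.023, 0.025], 'finger_gap': 94.059}
```

View pics/top0.png

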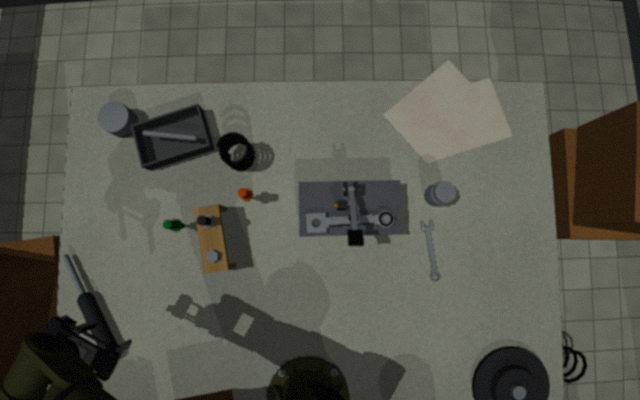

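View pics/side0.png

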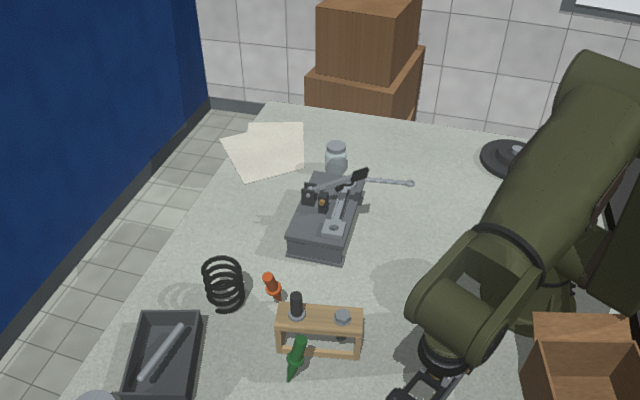

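```bash
python3 - <<'E'
from h import *
T=np.load('top0.npz');S=np.load('side0.npz')
def crop(p,u0,v0,u1,v1,k): return cv2.resize(p[v0:v1,u0:u1],None,fx=k,fy=k,interpolation=cv2.INTER_CUBIC)
a=crop(S['p'],230,250,390,390,5); b=crop(T['p'],150,170,270,290,5)
cv2.imwrite('pics/crop_s.png',cv2.convertScaleAbs(crop(S['p'],240,250,380,390,4),alpha=1.3)); 
cv2.imwrite('pics/crop_t.png',cv2.convertScaleAbs(crop(T['p'],290,170,420,250,6),alpha=1.5))
cv2.imwrite('pics/crop_r.png',cv2.convertScaleAbs(crop(T['p'],150,180,270,280,6),alpha=1.5))
cv2.imwrite('pics/crop_l.png',cv2.convertScaleAbs(crop(S['p'],270,150,390,270,5),alpha=1.3))
C=cloud('top',T['d']); D=cloud('side',S['d'])
for nm,c,p,(u0,v0,u1,v1) in (('top',C,T,(190,200,235,280)),('side',D,S,(270,285,370,365))):
    sub=c[v0:v1,u0:u1].reshape(-1,3)
    for lo,hi in((100,109),(109,117),(117,130),(165,180)):
        q=sub[(sub[:,2]>lo)&(sub[:,2]<hi)]
        if len(q): print(nm,lo,hi,len(q),q.mean(0).round(1),q.min(0).round(),q.max(0).round())
E
```

```text
top 100 109 1272 [479.1 266.  104.1] [384. 219. 100.] [580. 317. 109.]
top 109 117 79 [505.6 267.3 111.8] [419. 238. 109.] [574. 301. 117.]
top 117 130 127 [441.  261.6 121.3] [416. 245. 118.] [542. 277. 127.]
top 165 180 80 [529.6 277.6 171.6] [517. 266. 166.] [542. 291. 176.]
side 100 109 1911 [480.6 277.2 103.9] [384. 211. 100.] [613. 382. 109.]
side 109 117 170 [502.8 300.8 112.5] [415. 218. 109.] [612. 381. 117.]
side 117 130 264 [462.3 291.5 121.6] [415. 245. 117.] [540. 378. 130.]
side 165 180 112 [530.5 281.8 171.4] [519. 268. 165.] [544. 294. 175.]
```

View pics/crop_s.png

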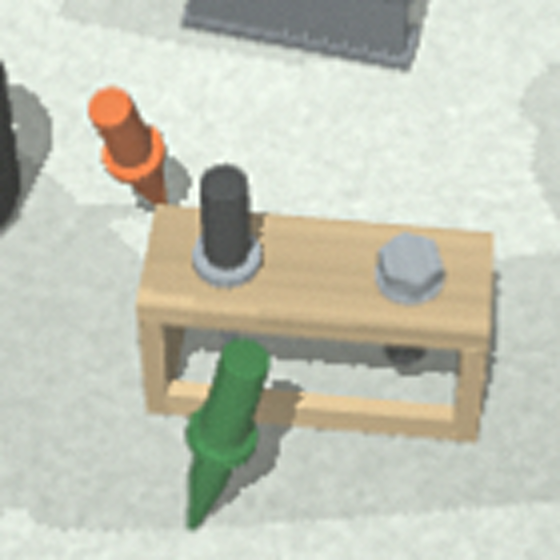

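View pics/crop_t.png

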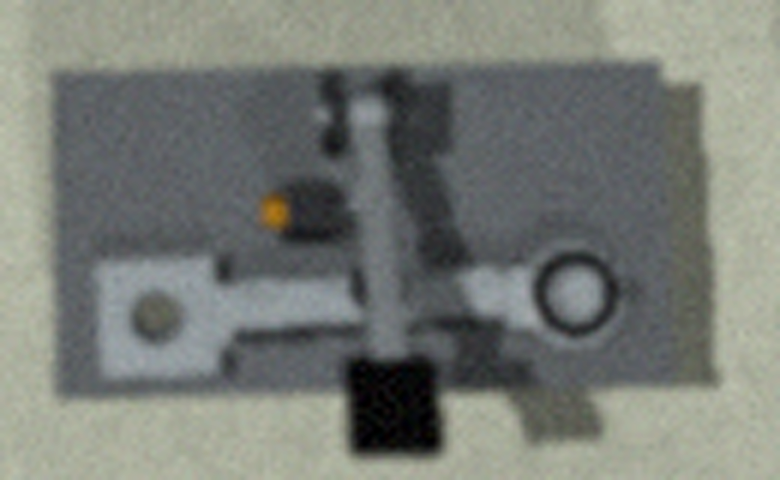

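View pics/crop_r.png

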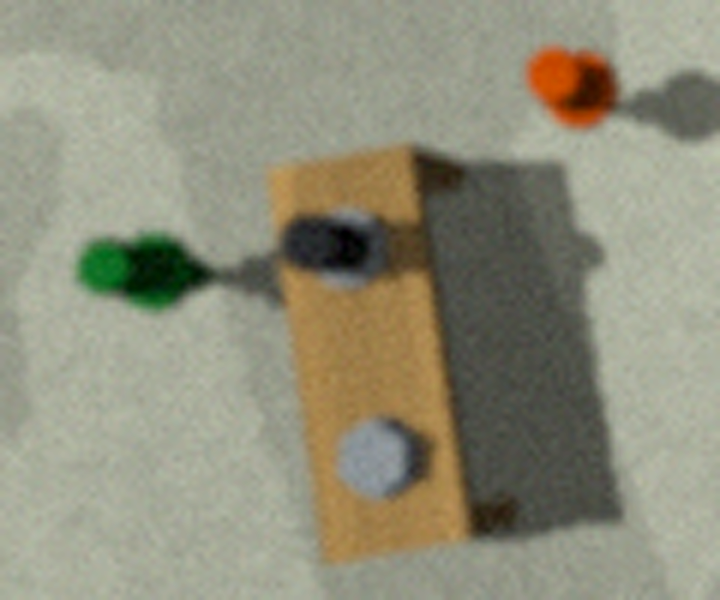

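View pics/crop_l.png

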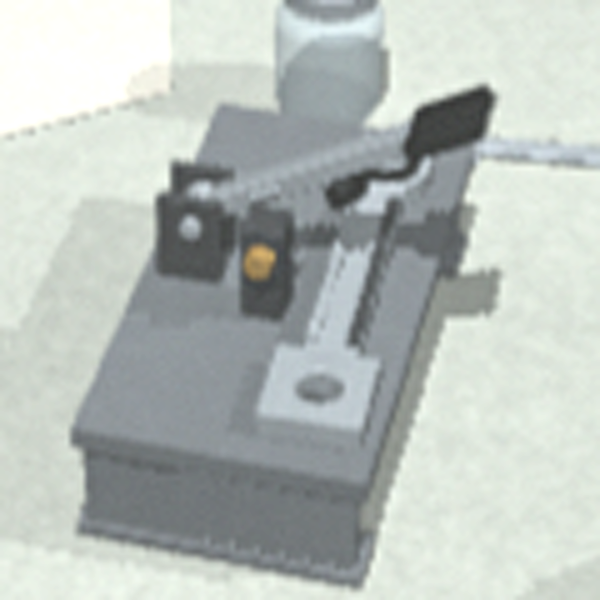

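The candidates are the dark-gripped steel pin in the rack at side (297,305) / top (205,220), the orange one at side (270,287) and the green one at side (297,350). Only the first stands in a rack hole with a steel collar and a dark grip, so it is the drift. The bolt hangs at side (342,316). The link's square eye with its hole is at side (334,228) / top (316,222).

```bash
python3 - <<'E'
from h import *
for nm,box,rb in(('top',(295,175,410,240),(190,205,240,260)),('side',(280,165,375,265),(275,285,320,330))):
    Z=np.load(nm+'0.npz'); C=cloud(nm,Z['d']); u0,v0,u1,v1=box
    sub=C[v0:v1,u0:u1].reshape(-1,3)
    pl=sub[np.abs(sub[:,2]-80)<4]
    # keep plate pixels
    r=cv2.minAreaRect(pl[:,:2].astype(np.float32)); print(nm,'plate',np.round(pl[:,2].mean(),1),r)
    print(' pct',np.percentile(pl[:,0],[.5,1,99,99.5]).round(1),np.percentile(pl[:,1],[.5,1,99,99.5]).round(1))
    e=sub[(np.abs(sub[:,2]-95)<4)&(sub[:,1]>-62)&(sub[:,1]<5)]
    print(' eye',len(e),e.mean(0).round(1),cv2.minAreaRect(e[:,:2].astype(np.float32)), np.percentile(e[:,0],[1,99]),np.percentile(e[:,1],[1,99]))
    pad=sub[(sub[:,2]>170)]; print(' pad',len(pad),pad.mean(0).round(1),pad.min(0).round(),pad.max(0).round())
    u0,v0,u1,v1=rb; g=C[v0:v1,u0:u1].reshape(-1,3); g=g[g[:,2]>169.5]
    print(' griptop',len(g),g.mean(0).round(1),g.min(0).round(1),g.max(0).round(1))
    # hole ellipse
    p=cv2.cvtColor(Z['p'],cv2.COLOR_BGR2GRAY)
    hu,hv=pix(nm,[525,-28,95]); print(' eyepix',hu,hv)
s=read_state(); print(R.from_euler('xyz',s['eef_rot']).as_matrix().round(3))
E
```

```text
top plate 79.3 ((567.3997192382812, -129.5372314453125), (160.28912353515625, 298.2232360839844), 0.6029955744743347)
 pct [487.8 488.9 646.1 647.8] [-277.3 -276.1   18.    19. ]
 eye 324 [524.  -32.4  94.2] ((524.1268310546875, -32.705875396728516), (55.77099609375, 59.721038818359375), 2.7847065925598145) [497.4946802  551.91175358] [-61.74901288  -4.27471856]
 pad 295 [ 501.7 -119.5  298.3] [ 477. -151.  170.] [ 551.  -34. 1134.]
 griptop 71 [526.7 256.4 240. ] [483.3 -33.8 169.6] [ 541.5  289.9 1133.5]
 eyepix 315.24078114363255 222.42949694260844
side plate 78.6 ((567.2921752929688, -125.20693969726562), (161.02879333496094, 304.0098876953125), 0.6115279197692871)
 pct [486.8 487.4 645.5 646.2] [-272.7 -271.1   24.    25.5]
 eye 256 [523.7 -27.2  93.5] ((524.392333984375, -28.7171630859375), (56.42464065551758, 66.35971069335938), 2.0419118404388428) [496.62555081 551.89003256] [-61.60431779   4.14403414]
 pad 318 [469.9  15.3 303.3] [ 312. -147.  170.] [544. 913. 989.]
 griptop 104 [516.  323.2 227. ] [311.9 267.7 169.6] [543.8 913.3 989.5]
 eyepix 333.2755403349357 226.35861231098337
[[-0.    -0.898  0.44 ]
 [-0.     0.44   0.898]
 [-1.    -0.    -0.   ]]
```

Emit:
{"method": "play_rows", "body": {"motion": [0,0,0,-0.001,-0.039,-0.007,-1,0,0,0,-0.001,-0.039,-0.007,-1,0,0,0,-0.001,-0.039,-0.007,-1,0,0,0,-0.001,-0.039,-0.007,-1,0,0,0,-0.001,-0.039,-0.007,-1,0,0,0,-0.001,-0.039,-0.007,-1,0,0,0,-0.001,-0.039,-0.007,-1,0,0,0,-0.001,-0.039,-0.007,-1,0,0,0,-0.001,-0.039,-0.007,-1,0.14,0,0,0,0,0,-1,0.14,0,0,0,0,0,-1,0.14,0,0,0,0,0,-1,0.14,0,0,0,0,0,-1,0.14,0,0,0,0,0,-1,0.14,0,0,0,0,0,-1,0.14,0,0,0,0,0,-1,0.14,0,0,0,0,0,-1], "newtons": 30}}

```text
clock: 2.9
eef_pos: [541.4, 272.8, 213.6]
eef_rot: [-3.041, 1.57, -3.085]
wrist_force: [-0.1, -0.5, -0.8]
finger_gap: 93.5
```

```bash
cat >> h.py <<'E'
def st():
    s=read_state(); M=R.from_euler('xyz',s['eef_rot']).as_matrix()
    print('t',s['clock'],'tcp',np.round(s['eef_pos'],1),'F',np.round(s['wrist_force'],1),'M',np.round(s['moment'],2),'gap',round(s['finger_gap'],1),'j6',round(s['joints'][5],2))
    print(M.round(4).tolist()); return s,M
def to(p,yz=None):
    """delta to world p in tool axes, mm; and turn to make tool x down, tool z along +-x yaw yz"""
    s,M=st(); d=np.array(p)-s['eef_pos']; print('tool shift mm',(M.T@d).round(1))
    if yz is not None:
        z=np.array([np.cos(yz),np.sin(yz),0]); x=np.array([0,0,-1.]); G=np.stack([x,np.cross(z,x),z],1)
        print('turn',R.from_matrix(M.T@G).as_rotvec().round(4))
E
python3 -c "
from h import *
to([530,279.7,125],0.0)"
```

```text
t 2.9 tcp [541.4 272.8 213.6] F [-0.1 -0.5 -0.8] M [-0.04 -0.02 -0.01] gap 93.5 j6 0.45
[[-0.0008, 0.0448, 0.999], [-0.0, 0.999, -0.0448], [-1.0, -0.0001, -0.0008]]
tool shift mm [ 88.6   6.4 -11.6]
turn [-0.0448 -0.0008  0.0001]
```

Emit:
{"method": "play_rows", "body": {"motion": [-0.045,0,0,0,0.0065,-0.0115,-1,0,0,0,0,0,0,-1]}}

```text
clock: 3.1
eef_pos: [529.3, 280.3, 213.4]
eef_rot: [-3.06, 1.57, -3.054]
wrist_force: [0.3, -0.6, 0.1]
finger_gap: 93.7
```

```bash
python3 - <<'E'
from h import *
to([530,279.7,125],0.0)
ims=[]
for c in('top','side'):
    p,d=camera(c); u,v=map(int,pix(c,[530,280,150])); q=p[max(0,v-50):v+50,max(0,u-60):u+60]
    ims.append(cv2.resize(q,(480,400),interpolation=cv2.INTER_CUBIC)); 
    if c=='side': np.savez('s1.npz',p=p,d=d)
cv2.imwrite('pics/a1.png',cv2.convertScaleAbs(cv2.resize(np.hstack(ims),(800,333)),alpha=1.4))
E
```

```text
t 3.1 tcp [529.3 280.3 213.4] F [ 0.3 -0.6  0.1] M [-0.06  0.02  0.  ] gap 93.7 j6 0.42
[[-0.0012, -0.0054, 1.0], [-0.0001, 1.0, 0.0054], [-1.0, -0.0001, -0.0012]]
tool shift mm [88.4 -0.6  0.8]
turn [ 0.0054 -0.0012  0.0001]
```

View pics/a1.png

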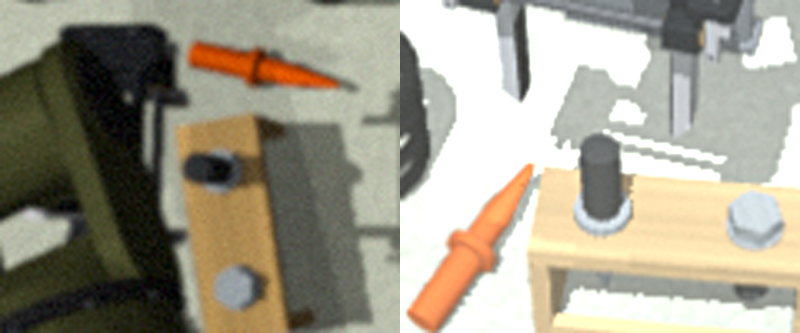

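The side crop shows the pin standing between the two open fingers, with the finger tips around (515,95) and (680,135) and the pin top at (600,150). The orange look-alike has toppled by itself and now lies clear.

Emit:
{"method": "play_rows", "body": {"motion": [0.005,0,0,0.022,-0.0005,0.001,-1,0,0,0,0.022,0,0,-1,0,0,0,0.022,0,0,-1,0,0,0,0.02,0,0,-1,0,0,0,0.002,0,0,-1]}}

```text
clock: 3.7
eef_pos: [531.9, 279.4, 124.0]
eef_rot: [0.366, 1.568, 0.377]
wrist_force: [0.0, -0.2, 0.1]
finger_gap: 94.1
```

```bash
python3 - <<'E'
from h import *
to([530,279.7,125],0.0)
E
```

```text
t 3.7 tcp [531.9 279.4 124. ] F [ 0.  -0.2  0.1] M [-0.05  0.04 -0.02] gap 94.1 j6 0.41
[[0.0023, -0.0104, 0.9999], [0.0009, 0.9999, 0.0104], [-1.0, 0.0009, 0.0023]]
tool shift mm [-1.   0.3 -1.9]
turn [ 0.0104  0.0023 -0.0009]
```

Emit:
{"method": "play_rows", "body": {"motion": [0.01,0.002,0,0,0,-0.002,0,0,0,0,0,0,0,0.2,0,0,0,0,0,0,1,0,0,0,0,0,0,1,0,0,0,0,0,0,1,0,0,0,0,0,0,1,0,0,0,0,0,0,1,0,0,0,0,0,0,1,0,0,0,0,0,0,1,0,0,0,0,0,0,1], "newtons": 40}}

```text
clock: 4.7
eef_pos: [531.3, 280.0, 128.4]
eef_rot: [0.538, 1.565, 0.541]
wrist_force: [0.7, -0.3, 0.6]
finger_gap: 25.4
```

Emit:
{"method": "play_rows", "body": {"motion": [0,0,0,-0.02,0,0,1,0,0,0,-0.025,0,0,1,0,0,0,-0.025,0,0,1,0,0,0,-0.025,0,0,1,0,0,0,-0.02,0,0,1,0,0,0,0,0,0,1]}}

```text
clock: 5.3
eef_pos: [529.0, 278.9, 243.2]
eef_rot: [-2.969, 1.568, -2.966]
wrist_force: [-0.1, 0.0, -4.0]
finger_gap: 25.6
```

```bash
python3 - <<'E'
from h import *
to([529,-28,240],0.0)
p,d=camera('side'); cv2.imwrite('pics/b1.png',cv2.resize(p[180:380,200:440],None,fx=3,fy=3))
E
```

```text
t 5.3 tcp [529.  278.9 243.2] F [-0.1  0.  -4. ] M [-0.01  0.09 -0.  ] gap 25.6 j6 0.42
[[-0.0032, -0.003, 1.0], [-0.0006, 1.0, 0.003], [-1.0, -0.0006, -0.0032]]
tool shift mm [   3.4 -306.9   -0.9]
turn [ 0.003  -0.0032  0.0006]
```

View pics/b1.png

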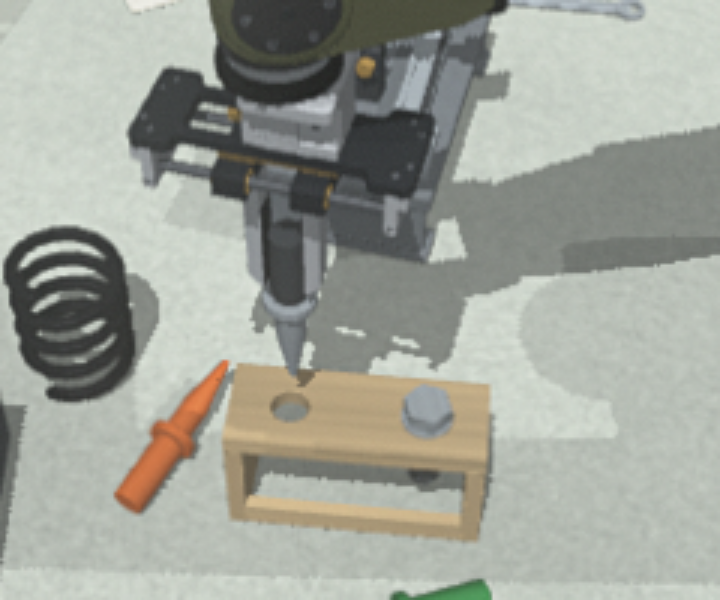

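Emit:
{"method": "play_rows", "body": {"motion": [0.003,-0.003,0,0,-0.02,0,1,0,0,0,0,-0.04,0,1,0,0,0,0,-0.04,0,1,0,0,0,0,-0.04,0,1,0,0,0,0,-0.04,0,1,0,0,0,0,-0.04,0,1,0,0,0,0,-0.04,0,1,0,0,0,0,-0.03,0,1,0,0,0,0,-0.015,0,1,0,0,0,0,0,0,1]}}

```text
clock: 6.35
eef_pos: [521.9, -37.8, 222.2]
eef_rot: [-3.013, 1.542, -3.011]
wrist_force: [-0.2, 1.6, -3.7]
finger_gap: 25.7
```

```bash
python3 - <<'E'
from h import *
to([529,-28,240],0.0)
E
```

```text
t 6.35 tcp [521.9 -37.8 222.2] F [-0.2  1.6 -3.7] M [ 0.02  0.   -0.  ] gap 25.7 j6 -0.14
[[-0.0285, -0.002, 0.9996], [-0.0037, 1.0, 0.0019], [-0.9996, -0.0037, -0.0285]]
tool shift mm [-18.1   9.7   6.6]
turn [ 0.002  -0.0286  0.0037]
```

Emit:
{"method": "play_rows", "body": {"motion": [0.002,-0.028,0.003,0.002,0.0095,0.007,1,0,0,0,0,0,0,1]}}

```text
clock: 6.55
eef_pos: [528.0, -27.7, 217.0]
eef_rot: [3.102, 1.567, 3.101]
wrist_force: [0.4, 0.4, -2.9]
finger_gap: 25.5
```

```bash
python3 - <<'E'
from h import *
to([529,-28,216],0.0)
ims=[]
for c in('top','side'):
    p,d=camera(c); np.savez(c+'2.npz',p=p,d=d); u,v=map(int,pix(c,[529,-28,110])); q=p[max(0,v-50):v+50,max(0,u-50):u+50]
    ims.append(cv2.resize(q,(400,400),interpolation=cv2.INTER_CUBIC)); print(c,u,v)
    print([(round(r['conf'],2),wp(c,r['at']).round(1)) for r in place_of(c,'drift_point')],[(round(r['conf'],2),wp(c,r['at']).round(1)) for r in place_of(c,'link_eye')])
cv2.imwrite('pics/c1.png',cv2.convertScaleAbs(np.hstack(ims),alpha=1.3))
E
```

```text
t 6.55 tcp [528.  -27.7 217. ] F [ 0.4  0.4 -2.9] M [-0.06  0.08  0.03] gap 25.5 j6 -0.12
[[-0.0041, 0.0012, 1.0], [0.0002, 1.0, -0.0012], [-1.0, 0.0002, -0.0041]]
tool shift mm [ 1.  -0.3  1. ]
turn [-0.0012 -0.0041 -0.0002]
top 315 220
[(0.64, array([485. , 424.2,  28.8])), (0.55, array([613.3, 199.1,  25.8])), (0.44, array([431.2, 262.8, 104.3]))] [(0.74, array([ 4.805e+02,  2.686e+02, -2.000e-01]))]
side 331 221
[(0.94, array([614. , 189.5,  27.4])), (0.73, array([524.3, -28.5, 110.3])), (0.66, array([491.2, 424.2,  22.2])), (0.47, array([524.4, -25.3,  93.6]))] [(0.56, array([524. , -24.2,  92.9])), (0.18, array([743.7, 209.9,  -2.1]))]
```

View pics/c1.png

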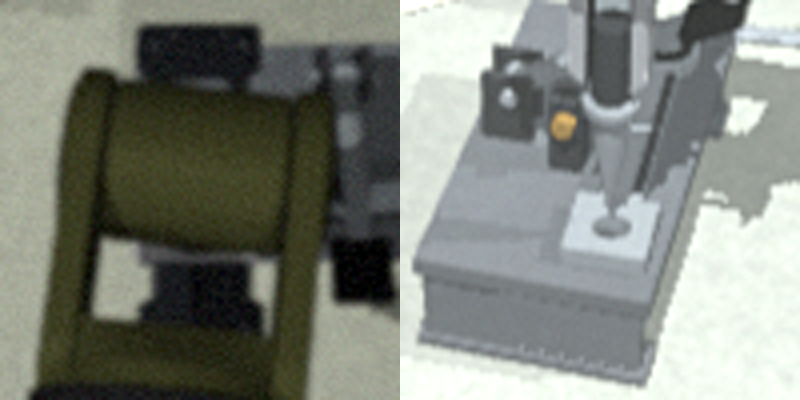

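```bash
python3 - <<'E'
from h import *
Z=np.load('side2.npz'); g=cv2.convertScaleAbs(cv2.resize(Z['p'][165:245,295:375],None,fx=8,fy=8,interpolation=cv2.INTER_CUBIC),alpha=1.2)
# overlay expected pin axis with TCP
s=read_state()
def pt(c,off,u0,v0,k): u,v=pix(c,off); return int((u-u0+.5)*k),int((v-v0+.5)*k)
for z,col in((116,(0,0,255)),(146,(0,255,0)),(194,(255,0,0))):
    cv2.circle(g,pt('side',[528,-27.7,z],295,165,8),3,col,-1)
for x,col in((531.2,(0,255,255)),(524.2,(255,0,255))): cv2.circle(g,pt('side',[x,-26,95],295,165,8),3,col,-1)
cv2.imwrite('pics/c2.png',g[:600])
C=cloud('side',Z['d']); sub=C[150:250,290:380].reshape(-1,3)
sub=sub[(abs(sub[:,0]-528)<25)&(abs(sub[:,1]+28)<22)&(sub[:,2]>105)&(sub[:,2]<215)]
for z in range(106,215,8):
    q=sub[(sub[:,2]>=z)&(sub[:,2]<z+8)]
    if len(q)>4: print(z,len(q),q[:,0].mean().round(1),np.percentile(q[:,0],[3,97]).round(1),q[:,1].max().round(1))
E
```

```text
114 6 526.9 [524.  529.3] -23.8
122 5 525.8 [523.2 530.5] -23.1
130 9 525.6 [522.1 530.3] -19.0
138 10 525.8 [520.  531.3] -18.9
146 15 525.7 [519.4 533.3] -17.9
154 14 526.6 [518.4 535.4] -16.7
162 20 524.9 [516.1 536.8] -13.8
170 23 525.5 [517.1 534.6] -14.2
178 18 525.9 [516.8 537.1] -15.9
186 6 522.9 [517.9 528.2] -9.0
194 62 525.7 [509.6 544.7] -6.5
202 38 525.7 [512.2 543.2] -7.6
210 12 527.2 [517.6 536.1] -13.9
```

View pics/c2.png

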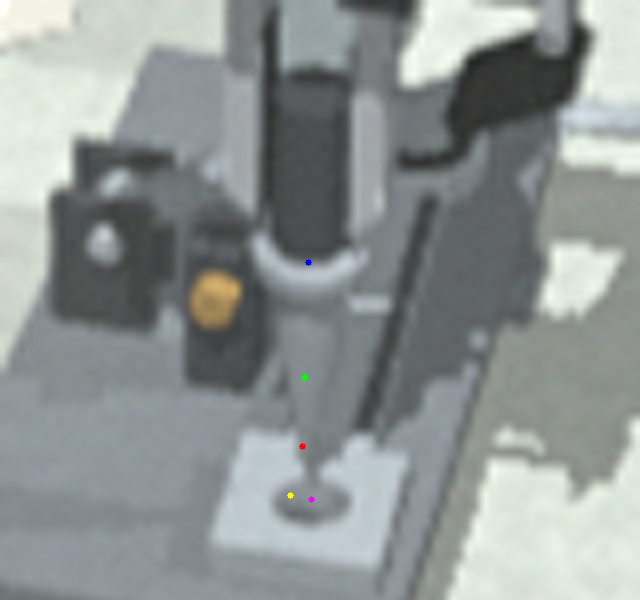

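Side view: the point at (334,224) is right over the eye hole at (334,227), and the pin hangs vertical. The stand hole lies about 5–7 mm further toward +x, so I aim between the two holes and descend in stages.

Emit:
{"method": "play_rows", "body": {"motion": [-0.001,-0.004,0,0.005,0,0.002,1,0,0,0,0.01,0,0,1,0,0,0,0.01,0,0,1,0,0,0,0,0,0,1]}}

```text
clock: 7.25
eef_pos: [530.2, -28.6, 190.9]
eef_rot: [-0.566, 1.57, -0.566]
wrist_force: [-0.4, 0.4, -3.2]
finger_gap: 25.4
```

```bash
python3 - <<'E'
from h import *
to([530,-27.5,165],0.0)
p,d=camera('side'); g=cv2.convertScaleAbs(cv2.resize(p[165:245,295:375],None,fx=7,fy=7,interpolation=cv2.INTER_CUBIC),alpha=1.2); cv2.imwrite('pics/d1.png',g)
E
```

```text
t 7.25 tcp [530.2 -28.6 190.9] F [-0.4  0.4 -3.2] M [-0.09  0.09  0.02] gap 25.4 j6 -0.12
[[0.0009, 0.0001, 1.0], [-0.0006, 1.0, -0.0001], [-1.0, -0.0006, 0.0009]]
tool shift mm [25.9  1.1 -0.3]
turn [-0.0001  0.0009  0.0006]
```

View pics/d1.png

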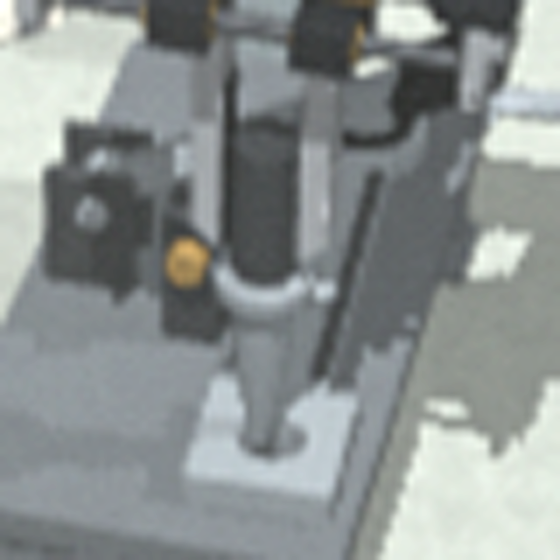

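The point is inside the eye hole, left (+x) of its middle as intended.

Emit:
{"method": "play_rows", "body": {"motion": [0,0,0,0.008,0.001,0,1,0,0,0,0.008,0,0,1,0,0,0,0.006,0,0,1,0,0,0,0,0,0,1]}}

```text
clock: 7.7
eef_pos: [530.3, -27.5, 167.8]
eef_rot: [-0.578, 1.57, -0.578]
wrist_force: [-0.5, 0.7, -3.7]
finger_gap: 25.7
```

```bash
python3 - <<'E'
from h import *
to([531.5,-27.5,155],0.0)
E
```

```text
t 7.7 tcp [530.3 -27.5 167.8] F [-0.5  0.7 -3.7] M [-0.06  0.1   0.01] gap 25.7 j6 -0.12
[[0.001, 0.0001, 1.0], [-0.0007, 1.0, -0.0001], [-1.0, -0.0007, 0.001]]
tool shift mm [12.8  0.1  1.2]
turn [-0.0001  0.001   0.0007]
```

Emit:
{"method": "play_rows", "body": {"motion": [0,0,0,0.006,0,0.0005,1,0,0,0,0.006,0,0.0005,1,0,0,0,0,0,0,1]}}

```text
clock: 8.0
eef_pos: [531.2, -27.5, 154.9]
eef_rot: [-0.769, 1.57, -0.769]
wrist_force: [-1.1, 0.6, -4.3]
finger_gap: 25.6
```

```bash
python3 - <<'E'
from h import *
to([532.5,-27.5,145],0.0)
E
```

```text
t 8.0 tcp [531.2 -27.5 154.9] F [-1.1  0.6 -4.3] M [-0.01  0.35  0.01] gap 25.6 j6 -0.12
[[0.0005, 0.0002, 1.0], [-0.0005, 1.0, -0.0002], [-1.0, -0.0005, 0.0005]]
tool shift mm [ 9.9 -0.   1.3]
turn [-0.0002  0.0005  0.0005]
```

Emit:
{"method": "play_rows", "body": {"motion": [0,0,0,0.004,0,0.0006,1,0,0,0,0.003,0,0.0004,1,0,0,0,0.003,0,0.0003,1,0,0,0,0,0,0,1]}}

```text
clock: 8.4
eef_pos: [532.3, -27.3, 144.1]
eef_rot: [-2.853, 1.571, -2.853]
wrist_force: [-2.2, 0.7, -4.3]
finger_gap: 25.5
```

```bash
python3 - <<'E'
from h import *
to([532.5,-27.5,135],0.0)
p,d=camera('side'); g=cv2.convertScaleAbs(cv2.resize(p[165:245,295:375],None,fx=7,fy=7,interpolation=cv2.INTER_CUBIC),alpha=1.2); cv2.imwrite('pics/e1.png',g)
E
```

```text
t 8.4 tcp [532.3 -27.3 144.1] F [-2.2  0.7 -4.3] M [ 0.17  0.59 -0.04] gap 25.5 j6 -0.12
[[-0.0003, 0.0001, 1.0], [-0.0001, 1.0, -0.0001], [-1.0, -0.0001, -0.0003]]
tool shift mm [ 9.1 -0.2  0.2]
turn [-0.0001 -0.0003  0.0001]
```

View pics/e1.png

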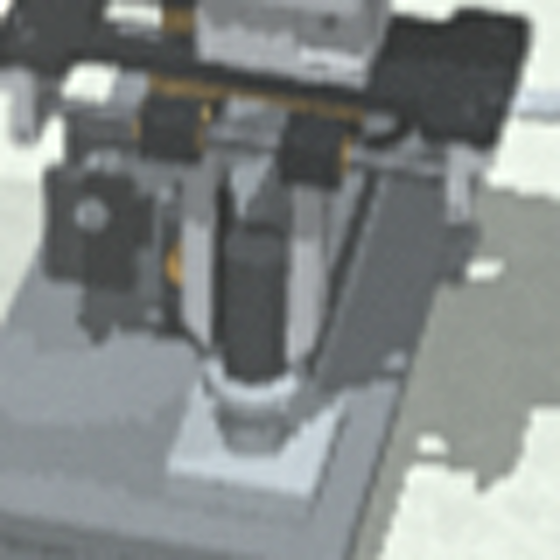

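The link is being pulled across and the collar is about 25 mm above it. Continuing.

Emit:
{"method": "play_rows", "body": {"motion": [0,0,0,0.003,0,0.0002,1,0,0,0,0.003,0,0,1,0,0,0,0.003,0,0,1]}}

```text
clock: 8.75
eef_pos: [532.6, -27.2, 135.1]
eef_rot: [-0.194, 1.571, -0.194]
wrist_force: [-3.1, 0.6, -0.9]
finger_gap: 25.5
```

```bash
python3 - <<'E'
from h import *
to([532.5,-27.5,119],0.0)
E
```

```text
t 8.75 tcp [532.6 -27.2 135.1] F [-3.1  0.6 -0.9] M [0.19 0.84 0.02] gap 25.5 j6 -0.12
[[0.0002, 0.0001, 1.0], [-0.0, 1.0, -0.0001], [-1.0, -0.0, 0.0002]]
tool shift mm [16.1 -0.3 -0.1]
turn [-0.0001  0.0002  0.    ]
```

Emit:
{"method": "play_rows", "body": {"motion": [0,0,0,0.003,0,0,1,0,0,0,0.003,0,0,1,0,0,0,0.003,0,0,1]}}

```text
clock: 9.05
eef_pos: [532.6, -27.2, 125.3]
eef_rot: [-0.282, 1.571, -0.282]
wrist_force: [-3.3, 0.6, -0.2]
finger_gap: 25.3
```

Emit:
{"method": "play_rows", "body": {"motion": [0,0,0,0.002,0,0,1,0,0,0,0.002,0,0,1,0,0,0,0.0015,0,0,1]}}

```text
clock: 9.35
eef_pos: [532.6, -27.3, 119.1]
eef_rot: [-0.421, 1.571, -0.421]
wrist_force: [-3.0, 1.8, -1.3]
finger_gap: 25.5
```

```bash
python3 - <<'E'
from h import *
to([532.5,-27.5,118],0.0)
p,d=camera('side'); g=cv2.convertScaleAbs(cv2.resize(p[165:245,295:375],None,fx=7,fy=7,interpolation=cv2.INTER_CUBIC),alpha=1.2); cv2.imwrite('pics/f1.png',g)
E
```

```text
t 9.35 tcp [532.6 -27.3 119.1] F [-3.   1.8 -1.3] M [0.14 0.83 0.  ] gap 25.5 j6 -0.12
[[0.0001, 0.0001, 1.0], [-0.0001, 1.0, -0.0001], [-1.0, -0.0001, 0.0001]]
tool shift mm [ 1.1 -0.2 -0.1]
turn [-0.0001  0.0001  0.0001]
```

View pics/f1.png

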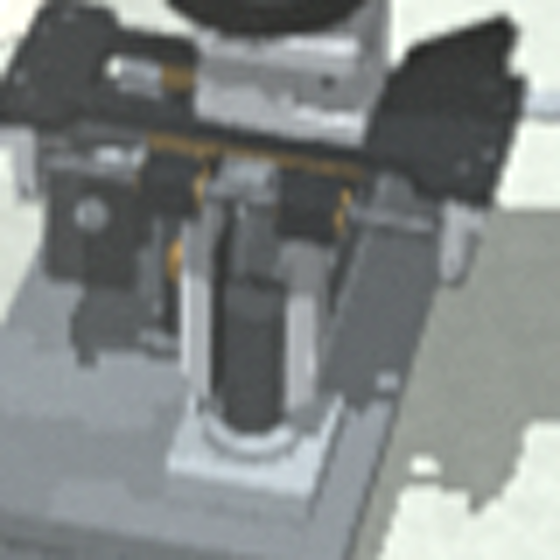

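Emit:
{"method": "play_rows", "body": {"motion": [0,0,0,0.0015,0,0,1,0,0,0,0.0015,0,0,1]}}

```text
clock: 9.6
eef_pos: [533.4, -27.3, 118.2]
eef_rot: [-0.119, 1.568, -0.119]
wrist_force: [-13.9, 1.5, 22.9]
finger_gap: 25.2
```

Emit:
{"method": "play_rows", "body": {"motion": [0,0,0,0,0,-0.0006,1,0,0,0,0,0,0,1]}}

```text
clock: 9.8
eef_pos: [532.9, -27.3, 118.6]
eef_rot: [-0.095, 1.567, -0.095]
wrist_force: [-3.7, 1.2, -4.2]
finger_gap: 25.5
```

Emit:
{"method": "play_rows", "body": {"motion": [0,0,0,0,0,0,0.6,0,0,0,0,0,0,0.3,0,0,0,0,0,0,0,0,0,0,0,0,0,0]}}

```text
clock: 10.2
eef_pos: [534.4, -27.7, 119.4]
eef_rot: [-0.155, 1.563, -0.156]
wrist_force: [-0.2, 0.8, 0.5]
finger_gap: 44.8
```

```bash
python3 - <<'E'
from h import *
to([532.5,-27.5,118],0.0)
p,d=camera('side'); g=cv2.convertScaleAbs(cv2.resize(p[165:245,295:375],None,fx=7,fy=7,interpolation=cv2.INTER_CUBIC),alpha=1.2); cv2.imwrite('pics/g1.png',g)
E
```

```text
t 10.2 tcp [534.4 -27.7 119.4] F [-0.2  0.8  0.5] M [-0.04 -0.01 -0.01] gap 44.8 j6 -0.12
[[0.0075, 0.0002, 1.0], [-0.0012, 1.0, -0.0002], [-1.0, -0.0012, 0.0075]]
tool shift mm [ 1.4  0.2 -1.9]
turn [-0.0002  0.0075  0.0012]
```

View pics/g1.png

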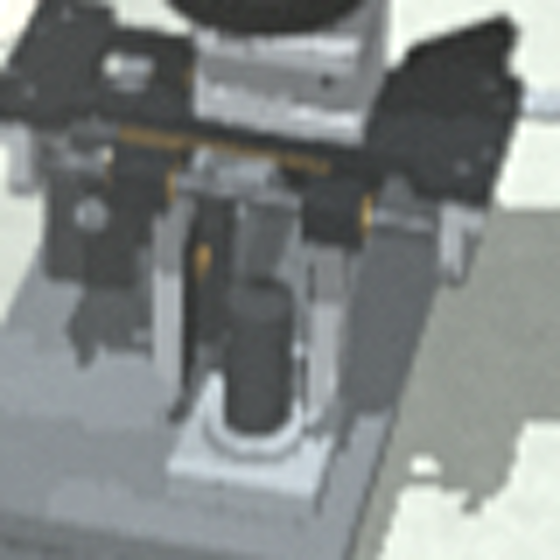

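Emit:
{"method": "play_rows", "body": {"motion": [0,0.006,0,-0.001,0,-0.0035,0,0,0,0,-0.015,0,0,0,0,0,0,-0.03,0,0,0,0,0,0,-0.03,0,0,0,0,0,0,-0.03,0,0,0,0,0,0,-0.03,0,0,0,0,0,0,0,0,0,0]}}

```text
clock: 10.95
eef_pos: [529.5, -27.7, 261.0]
eef_rot: [-1.718, 1.569, -1.718]
wrist_force: [0.5, 0.5, -0.4]
finger_gap: 47.3
```

```bash
python3 - <<'E'
from h import *
to([490,-128,260],0.0)
ims=[]
for c in('top','side'):
    p,d=camera(c); np.savez(c+'3.npz',p=p,d=d); u,v=map(int,pix(c,[529,-60,110])); q=p[max(0,v-50):v+50,max(0,u-50):u+50]
    ims.append(cv2.resize(q,(400,400),interpolation=cv2.INTER_CUBIC))
    C=cloud(c,d); C[d==0]=0; sub=C.reshape(-1,3); sub=sub[(abs(sub[:,0]-532)<22)&(abs(sub[:,1]+28)<22)]
    for lo,hi in((98,107),(107,135),(135,157),(158,170)):
        q=sub[(sub[:,2]>lo)&(sub[:,2]<hi)]
        if len(q): print(c,lo,hi,len(q),q.mean(0).round(1),q.min(0).round(1),q.max(0).round(1))
cv2.imwrite('pics/h1.png',cv2.convertScaleAbs(np.hstack(ims),alpha=1.3))
E
```

```text
t 10.95 tcp [529.5 -27.7 261. ] F [ 0.5  0.5 -0.4] M [-0.12  0.05  0.01] gap 47.3 j6 -0.12
[[-0.0002, 0.0004, 1.0], [-0.0014, 1.0, -0.0004], [-1.0, -0.0014, -0.0002]]
tool shift mm [   1.1 -100.3  -39.4]
turn [-0.0004 -0.0002  0.0014]
side 98 107 60 [529.6 -18.3 101.1] [512.  -39.7  98. ] [548.6  -7.5 106.9]
side 107 135 82 [527.9 -17.9 120.7] [516.9 -30.2 107.1] [541.3  -9.9 134.5]
side 135 157 64 [528.3 -17.5 146.2] [517.  -35.5 135.6] [541.6 -12.1 156.5]
side 158 170 55 [530.2 -24.8 160.8] [518.2 -37.4 158. ] [542.1 -10.1 165.2]
```

View pics/h1.png

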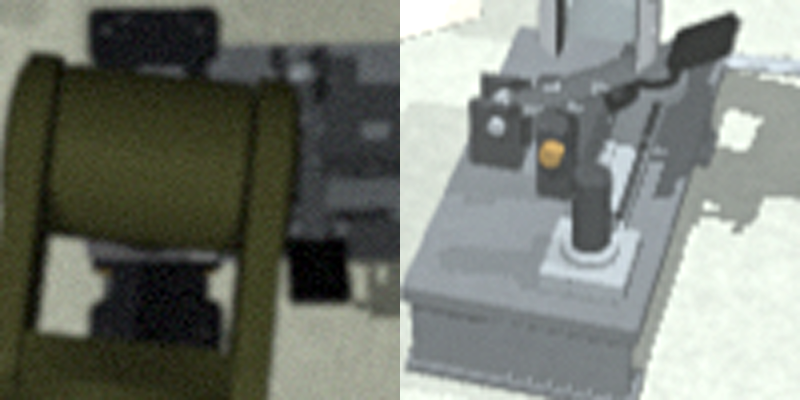

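The drift stands upright, with its collar on the link and its top at about 161–163 mm. Next, the clamp pad.

```bash
python3 - <<'E'
from h import *
for c,b in(('top',(340,222,375,252)),('side',(335,160,375,200))):
    for n in('0','3'):
        Z=np.load(c+n+'.npz'); C=cloud(c,Z['d']); g=Z['p'].max(2); u0,v0,u1,v1=b
        m=np.zeros(g.shape,bool); m[v0:v1,u0:u1]=1; m&=(g<60)&(Z['d']>0)&(C[...,2]>165)&(C[...,2]<230)
        q=C[m]; print(c,n,len(q),q.mean(0).round(1),q.min(0).round(1),q.max(0).round(1))
        A=np.c_[q[:,:2],np.ones(len(q))]; k=np.linalg.lstsq(A,q[:,2],rcond=None)[0]; print('slope',np.arctan(k[:2]).round(3))
E
```

```text
top 0 247 [ 482.  -129.8  209.7] [ 462.3 -150.7  195.9] [ 503.1 -111.1  221.2]
slope [-0.508 -0.015]
top 3 291 [ 487.3 -129.8  206.3] [ 462.4 -150.7  173.9] [ 522.1 -110.8  222.3]
slope [-0.541 -0.014]
side 0 141 [ 481.6 -120.3  208. ] [ 462.6 -146.7  191.7] [ 501.  -104.4  220.5]
slope [-0.524 -0.096]
side 3 150 [ 481.9 -120.5  207.3] [ 462.2 -144.7  188.9] [ 501.6 -102.7  220.1]
slope [-0.527 -0.105]
```

Emit:
{"method": "play_rows", "body": {"motion": [0,0,0,0,-0.025,-0.01,1,0,0,0,0,-0.025,-0.011,1,0,0,0,0,-0.025,-0.011,1,0,0,0,0,-0.025,-0.011,1,0,0,0,0,0,0,1,0,0,0,0,0,0,1,0,0,0,0,0,0,1,0,0,0,0,0,0,1], "newtons": 20}}

```text
clock: 11.85
eef_pos: [481.4, -128.4, 247.9]
eef_rot: [2.966, 1.551, 2.968]
wrist_force: [0.4, 0.3, -0.4]
finger_gap: 0.4
```

```bash
python3 - <<'E'
from h import *
to([488,-128,222],0.0)
E
```

```text
t 11.85 tcp [ 481.4 -128.4  247.9] F [ 0.4  0.3 -0.4] M [-0.06  0.08 -0.03] gap 0.4 j6 -0.33
[[-0.0195, -0.0017, 0.9998], [0.0034, 1.0, 0.0018], [-0.9998, 0.0035, -0.0195]]
tool shift mm [25.8  0.3  7.1]
turn [ 0.0017 -0.0195 -0.0034]
```

Emit:
{"method": "play_rows", "body": {"motion": [0.001,-0.019,-0.003,0.01,0,0.007,1,0,0,0,0.013,0,0.001,1,0,0,0,0,0,0,1]}}

```text
clock: 12.15
eef_pos: [489.9, -126.5, 223.2]
eef_rot: [2.478, 1.57, 2.482]
wrist_force: [-0.9, -0.1, 0.6]
finger_gap: 0.2
```

```bash
python3 - <<'E'
from h import *
to([489,-128,211],0.0)
p,d=camera('side'); cv2.imwrite('pics/i1.png',cv2.convertScaleAbs(cv2.resize(p[120:240,290:410],None,fx=5,fy=5,interpolation=cv2.INTER_CUBIC),alpha=1.2))
E
```

```text
t 12.15 tcp [ 489.9 -126.5  223.2] F [-0.9 -0.1  0.6] M [-0.07  0.07  0.04] gap 0.2 j6 -0.33
[[-0.0009, -0.0034, 1.0], [0.0007, 1.0, 0.0034], [-1.0, 0.0007, -0.0009]]
tool shift mm [12.2 -1.5 -0.9]
turn [ 0.0034 -0.0009 -0.0007]
```

View pics/i1.png

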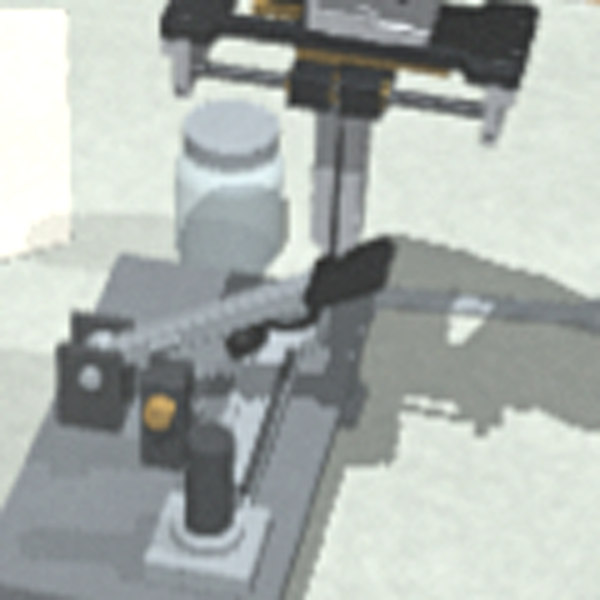

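The shut fingertips at (340,240) are over the black pad at (345,275). Pressing along its arc.

Emit:
{"method": "play_rows", "body": {"motion": [0.003,0,0,0.009,-0.0015,-0.001,1,0,0,0,0.007,0,-0.003,1,0,0,0,0.007,0,-0.004,1,0,0,0,0.007,0,-0.0035,1,0,0,0,0.007,0,-0.0035,1]}}

```text
clock: 12.7
eef_pos: [474.5, -128.2, 185.7]
eef_rot: [-0.19, 1.569, -0.189]
wrist_force: [2.2, -0.1, 1.0]
finger_gap: 0.4
```

```bash
python3 - <<'E'
from h import *
to([471,-128,173],0.0)
E
```

```text
t 12.7 tcp [ 474.5 -128.2  185.7] F [ 2.2 -0.1  1. ] M [-0.1  -0.2   0.01] gap 0.4 j6 -0.34
[[0.0019, -0.0005, 1.0], [-0.0004, 1.0, 0.0005], [-1.0, -0.0004, 0.0019]]
tool shift mm [12.7  0.2 -3.5]
turn [0.0005 0.0019 0.0004]
```

Emit:
{"method": "play_rows", "body": {"motion": [0,0,0,0.007,0,-0.002,1,0,0,0,0.007,0,-0.002,1,0,0,0,0.007,0,-0.002,1,0,0,0,0.007,0,-0.0015,1]}}

```text
clock: 13.1
eef_pos: [466.0, -128.5, 156.2]
eef_rot: [-0.454, 1.568, -0.454]
wrist_force: [-6.2, 0.7, 13.4]
finger_gap: 0.1
```

```bash
python3 - <<'E'
from h import *
to([462,-128,135],0.0)
p,d=camera('side'); cv2.imwrite('pics/j1.png',cv2.convertScaleAbs(cv2.resize(p[120:240,290:410],None,fx=5,fy=5,interpolation=cv2.INTER_CUBIC),alpha=1.2))
E
```

```text
t 13.1 tcp [ 466.  -128.5  156.2] F [-6.2  0.7 13.4] M [0.07 1.34 0.07] gap 0.1 j6 -0.34
[[0.0023, -0.0002, 1.0], [-0.0011, 1.0, 0.0002], [-1.0, -0.0011, 0.0023]]
tool shift mm [21.2  0.6 -4. ]
turn [0.0002 0.0023 0.0011]
```

View pics/j1.png

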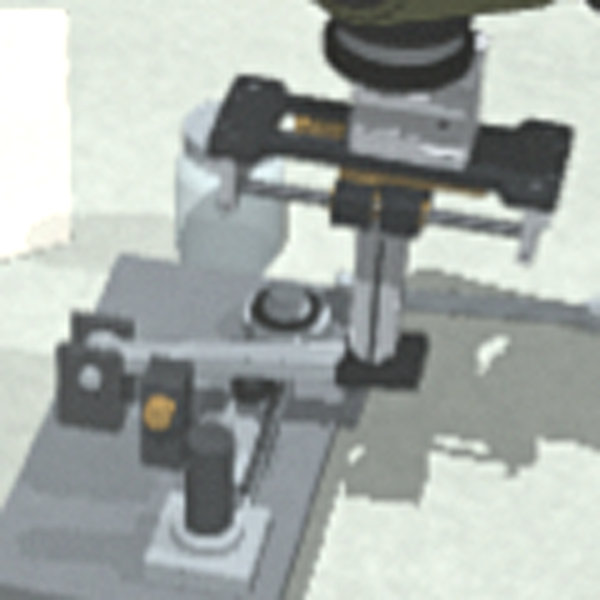

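Emit:
{"method": "play_rows", "body": {"motion": [0,0,0,0.006,0,-0.001,1,0,0,0,0.006,0,-0.001,1,0,0,0,0.006,0,-0.001,1]}}

```text
clock: 13.45
eef_pos: [462.7, -128.5, 136.5]
eef_rot: [-0.356, 1.568, -0.356]
wrist_force: [2.3, 0.4, 1.9]
finger_gap: 0.4
```

Emit:
{"method": "play_rows", "body": {"motion": [0,0,0,0.004,0,0,1,0,0,0,0.003,0,0,1,0,0,0,0.002,0,0,1,0,0,0,0.0015,0,0,1]}}

```text
clock: 13.85
eef_pos: [462.3, -128.5, 125.3]
eef_rot: [-0.476, 1.569, -0.475]
wrist_force: [-10.2, 2.6, 24.0]
finger_gap: 0.2
```

Firm contact at the stop (24 N, z ≈ 125). Lifting away, then checking.

Emit:
{"method": "play_rows", "body": {"motion": [0,0,0,-0.005,0,0,1,0,0,0,-0.02,0,0,1,0,0,0,-0.03,0,0,1,0,0,0,-0.03,0,-0.01,1,0,0,0,-0.03,0,-0.04,1,0,0,0,-0.01,0,-0.04,1,0,0,0,0,0,-0.04,1,0,0,0,0,0,-0.03,1,0,0,0,0,0,0,1]}}

```text
clock: 14.75
eef_pos: [297.3, -127.9, 253.8]
eef_rot: [-0.952, 1.568, -0.95]
wrist_force: [-0.3, -0.7, -1.1]
finger_gap: 0.2
```

```bash
python3 - <<'E'
from h import *
st(); ims=[]
for c in('top','side'):
    p,d=camera(c); np.savez(c+'4.npz',p=p,d=d); u,v=map(int,pix(c,[529,-90,110])); q=p[max(0,v-60):v+60,max(0,u-60):u+60]
    ims.append(cv2.resize(q,(400,400),interpolation=cv2.INTER_CUBIC))
    C=cloud(c,d); C[d==0]=0; sub=C.reshape(-1,3)
    q=sub[(abs(sub[:,0]-458)<18)&(abs(sub[:,1]+128)<15)&(sub[:,2]>100)&(sub[:,2]<215)]; print(c,'pad',len(q),np.median(q,0).round(1) if len(q) else '')
    sub=sub[(abs(sub[:,0]-532)<24)&(abs(sub[:,1]+28)<24)]
    for lo,hi in((98,107),(107,135),(135,157),(158,170)):
        q=sub[(sub[:,2]>lo)&(sub[:,2]<hi)]
        if len(q): print(c,lo,hi,len(q),np.median(q,0).round(1),q.min(0).round(1),q.max(0).round(1))
    for n in['drift','clamp_pad','link_eye','bolt','jar','coil','spanner']: print(n,[(round(r['conf'],2),wp(c,r['at']).round(0).tolist()) for r in place_of(c,n)][:3])
    cv2.imwrite(f'pics/full_{c}.png',p)
cv2.imwrite('pics/k1.png',cv2.convertScaleAbs(np.hstack(ims),alpha=1.3))
E
```

```text
t 14.75 tcp [ 297.3 -127.9  253.8] F [-0.3 -0.7 -1.1] M [-0.08  0.06  0.02] gap 0.2 j6 -0.52
[[0.0015, -0.0017, 1.0], [-0.0021, 1.0, 0.0017], [-1.0, -0.0021, 0.0015]]
top pad 142 [ 457.9 -128.8  127.4]
top 98 107 65 [525.8 -30.4 101.9] [511.7 -50.1  98.1] [548.8  -7.4 105.2]
top 107 135 2 [522.  -22.  132.8] [519.2 -24.8 131.9] [524.8 -19.3 133.8]
top 135 157 2 [526.6 -27.7 150.3] [518.7 -35.7 144.5] [534.5 -19.7 156.2]
top 158 170 71 [531.3 -30.5 161.6] [518.1 -41.3 158.8] [542.4 -19.7 166.6]
drift [(0.9, [425.0, 379.0, 18.0]), (0.77, [633.0, 267.0, 19.0]), (0.46, [531.0, -29.0, 96.0])]
clamp_pad [(0.73, [462.0, -127.0, 125.0])]
link_eye [(0.93, [529.0, -31.0, 96.0]), (0.48, [742.0, 206.0, -4.0])]
bolt [(0.43, [428.0, 260.0, 101.0])]
jar [(0.91, [608.0, -403.0, -2.0])]
coil [(0.88, [740.0, 205.0, -4.0])]
spanner [(0.75, [436.0, -387.0, 1.0])]
side pad 87 [ 458.3 -127.4  126.4]
side 98 107 66 [526.9 -17.1 101.4] [511.1 -37.6  98.1] [547.8  -6.6 107. ]
side 107 135 78 [528.3 -16.8 121.9] [517.2 -29.9 107.1] [541.   -9.5 134.8]
side 135 157 61 [528.7 -17.1 145.1] [517.7 -27.1 135.1] [541.5 -11.6 156.7]
side 158 170 55 [529.3 -25.4 160.4] [517.9 -38.  158.1] [542.6 -11.8 165. ]
drift [(0.89, [630.0, 273.0, 19.0]), (0.57, [421.0, 380.0, 16.0])]
clamp_pad []
link_eye [(0.67, [534.0, -25.0, 91.0]), (0.33, [610.0, -405.0, -3.0])]
bolt [(0.59, [533.0, -27.0, 96.0]), (0.58, [431.0, 262.0, 108.0])]
jar [(0.84, [606.0, -409.0, -3.0])]
coil [(0.74, [741.0, 208.0, -0.0])]
spanner []
```

View pics/k1.png

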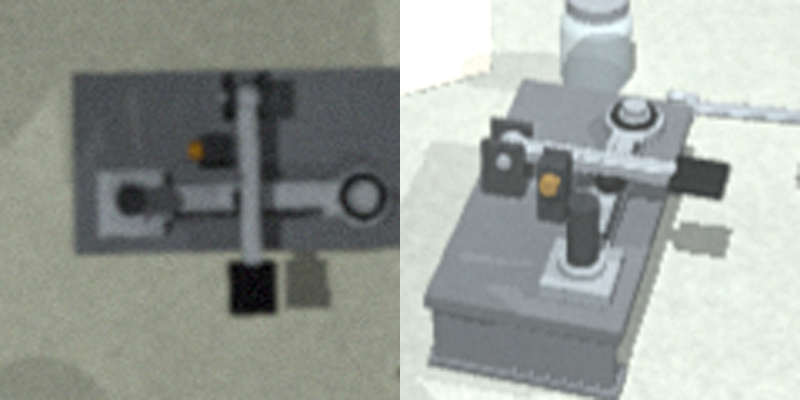

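View pics/full_side.png

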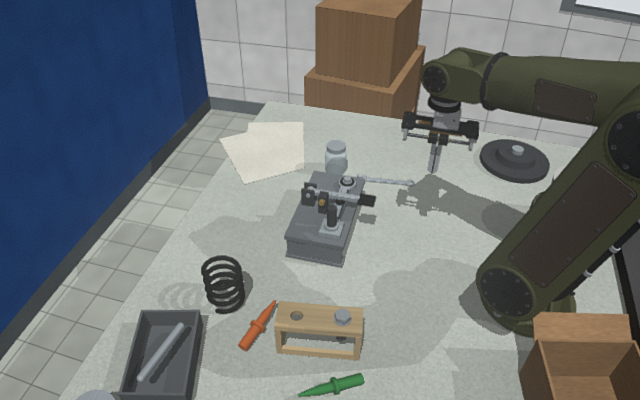

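View pics/full_top.png

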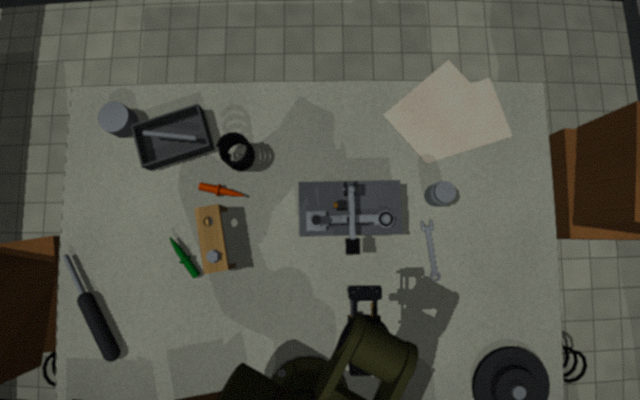

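The pad is held down at 126–127 mm. The drift's top reads 161.6 mm against a nominal 163; it read 171.6 against 173 in the rack, the same offset, so the collar is seated. Its axis is over the stand hole and the bystanders are where they were, so I am handing in.

```bash
python3 -c "
from cell import *
print(sign_off())"
```

```text
the job is handed in; nothing more can be done
None
```

I took the dark-gripped steel drift from the rack and drove it point down through the link eye and the stand hole until its collar sat on the link. I then let go of it and pressed the clamp lever down until its catch held. The job was handed in at about 15.5 s of the 53 s allowed, with the arm clear of everything.

**Drift:** It stands upright with its top at 161.6 mm. The top camera read 1.4 mm low on it in the rack too, which puts the true height at the 163 mm expected when seated. Its axis is within about 1 mm of the stand hole in the top camera.

**Clamp:** The pad stays at 126–127 mm with nothing touching it, against 127 mm for fully down. It pressed firmly against its stop at about 24 N before I lifted off.

**Bystanders:** The bolt, spring, jar and spanner are where they started, to within the few millimetres the cameras can tell.

**Checks that failed or disagreed:**
- The two cameras differ by about 4 mm in y, so I judged fits by measuring both parts in the same camera.
- In the last side picture the network missed the seated drift, the pad and the spanner, and wrongly called the drift a bolt. The picture and the depth readings confirm the drift and the pad, and the top camera's network found the spanner.
- The orange and green look-alikes toppled at the start and now lie on the bench. The gripper passed well above both, and no contact showed.

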